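# Seat the pinned cover on the sloping reader housing

### The arm

A 6-joint arm with a two-finger parallel gripper is mounted at the origin on a cart in front of the work surface, level with it; the furniture and walls round the work are solid. World frame = base frame: x ahead of the robot, y to its left, z up, the work surface at z = 0. Lengths are in m, angles in rad, forces in N, time in s.
With the tool pointing down it reaches from about 0.35 to 1 m from the base axis. Payload 7.1 kg.
Tool frame: the origin (TCP) lies midway between the tips of the shut fingers; the grasp point (between the pads) lies 19 mm behind it (r.grip_depth is the distance from the TCP to the grasp point, in m); z points along the fingers, y is the direction in which the jaws open and shut (so a half turn about z gives the same grasp; the last joint's range is limited). The gripper opens to 85 mm and grips with 20 to 120 N. Pads are 22 mm wide; open, the fingers measure 114 mm over their backs; the gripper's body (76 mm by 85 mm) begins 54 mm behind the grasp point. The pads swing forward as they close: fully open they stand 13 mm farther back than shut.
Start: joints at [1.115, 0.423, 1.63, -0, 1.089, -0.019], TCP at [0.264, 0.566, 0.231] pointing down, gripper open.
Joint ranges: [-3, 3], [-0.9, 2.11], [0.09, 2.58], [-1.31, 4.45], [0.11, 2.69], [-2.54, 2.54]. Speed limits (rad/s): [2.39, 2.39, 3.01, 3.14, 3.14, 3.14].

### API

Orientations are given as [roll, pitch, yaw] about the fixed x, y, z axes, in that order (R = Rz(yaw) Ry(pitch) Rx(roll)).
In Python, from rig import r gives the robot as it stands.
- The arm moves only by the tool servo_tool, never from a script. Its argument "deltas" is a list that holds one entry, the list of rows, each a list of 7 numbers: the finger opening in mm, from 0 to 85.4, then the shift along the tool's x, y, z in mm, then the turn, a rotation vector about the tool's x, y, z in degrees. In form: [[[grip, x, y, z, rx, ry, rz], ...]]. A call has 1 to 5 rows; each row is the pose to reach, as a shift and turn from the pose commanded when the call began, along the tool's axes at that moment; what a row does not reach only later rows make up. A row lasts 1/8 s, in which the tool goes at most 62.5 mm and 10.7 degrees, less where a joint would pass 70% of its speed; a pose out of reach is approached as far as the arm can. A call with a gripper value outside its range is refused whole. The fingers move at their own pace and stop on an object; "squeeze" is the grip in N (left out, the last holds). Time passes only in rows, so rows that repeat a pose let the fingers close. It gives the time, the measured TCP pose, the force and the opening at its end, in the units of the state.
- r.observe(): the state, without advancing time (a new reading comes with each control period).
- r.grab_frame(name): name is "side" or "top"; returns (picture, depth): 400x640x3 uint8, red, green, blue; 400x640 float32, m along the optical axis (not along the pixel's ray), 0 where there is no reading.
- r.get_calibration(name): a dict with "fx", "fy", "cx", "cy" (pixels), "position" and "rotation" of the camera in the world. Camera axes: x right, y down, z forward; pixel columns grow to the right and rows downward; lengths in m; the calibration is good to about 2 mm. A picture is of the moment at which its call begins. get_calibration takes no time and is no camera call.
- r.job_done(): hands the job in, once; it reports no verdict.
Trained networks look in the newest picture that a camera, given by its name, has taken for a name from the list of things; names that differ only in an ending like _2 or _b are one class to them, and where a whole thing is asked for, a point or a joint stands for the part that bears it (a point fixed in the world has none). Each returns a list of dicts, best first, with "p" (0 to 1); they miss things now and then, are a little off and sometimes report something else, mostly with a low value. They report only what shows in the picture. A call takes as long as a camera call.
- r.recognise(camera, target): "box" ([centre column, centre row, width, height] in pixels, round what is visible of it).
The state is a dict: "t": time; "joints": joint angles; "joint_velocities": joint speeds; "tau": joint torques, N m; "tool_pos": TCP position; "tool_rot": TCP orientation; "ft_force": force on the tool from outside, world axes, zero at the start; "torque": the same for the moment, N m; "finger_gap": opening from 0.0 (shut) to 1.0 (fully open).
Only numpy, scipy, OpenCV 4.12 (cv2) and the standard library are available. Lean on these libraries where they do the work, as an engineer would, in place of code of your own. Each camera call takes 0.05 s, during which the arm holds its last target.

### The job

Fit the long cover plate onto the grey housing that is clamped on the sloping stand: round hole over the thick dowel pin, slot over the thin one, and press it down until the stiff black sealing frame has gone in and the cover lies fully home, flat on the housing rim. Push the frame in with the cover only, never with the gripper, then let go; leave the shorter plate, the mug and the roll of tape where they are.

Things in the scene. Friction and masses are not known exactly. Their poses are not given: they have to be found in the camera images.
- cover: Long aluminium plate 90 (x) x 164 (y) x 10 mm, about 280 g. Starts flat on the desk, grip up, left or right of the stand. Origin: centre of the underside; z out of the upper face, y towards the round hole. Black grip rib across the middle: 64 mm long (along x), 14 mm thick (along y), 34 mm high, its top 44 mm above the origin; take it across its thickness.
- round_hole (a point): centre of the cover's round through hole, on the underside, 62 mm along +y from the origin; hole 13.2 mm wide with small chamfers
- slot (a point): centre of the cover's through slot, on the underside, 62 mm along -y from the origin; 9.2 mm wide in x, 12.2 mm long in y, small chamfers
- grip_top (a point): middle of the top of the cover's grip rib, 44 mm above the underside
- deck: Aluminium deck 125 (x) x 190 (y) x 8 mm of the fixed stand, sloping 30 degrees down to the robot's right. Its origin is NOT on it but 26 mm above its face, 76 mm above the desk: there lies the centre of the housing's rim face, give or take the housing's offset (see housing_mark). z: the slope's normal, along the pins; x up the slope; y level, towards the thick pin.
- housing_mark (a point): Same point as the deck's origin: where the centre of the grey housing's rim would be if clamped centrally. Housing 104 (x) x 170 (y) x 26 mm, clamped firmly up to 5 mm to either side of this along the deck's y (only y); this shift is not reported and must be seen or felt.
- thick_pin_mark (a point): Nominal foot of the thick dowel pin on the rim, 62 mm along the deck's +y from its origin; the true pin is off by the housing's shift. Pin 12 mm in diameter, 14 mm high above the rim, 1.2 mm chamfer over its last 1.5 mm. A cover resting on pin tips stands 12 to 14 mm above the rim; on both pins, it drops to the sealing frame (6 mm or less).
- thin_pin_mark (a point): Nominal foot of the thin dowel pin, 62 mm along the deck's -y, with the same shift; 8 mm in diameter, 14 mm high, same chamfer
- frame (a joint): Black sealing frame 80 x 89 mm in the housing between the pins. Travel in m along the slope's normal: 0 = 6 mm proud of the rim, 0.006 = flush, stop at 0.0075. Goes in against about 7 N friction (damped 60 N s/m: press slowly) and stays where left; the cover's weight does not move it. Pressing the cover takes about 8 N until it meets the rigid rim.
- short_plate: the other plate, to be left alone: same make and grip rib but only 126 mm long, holes 86 mm apart, which does not fit the pins. Origin: centre of the underside
- tape: roll of brown tape lying flat, 94 mm across, 48 mm high, to the right of the stand; leave alone. Origin: centre of the underside
- mug: white mug, 89 mm high, behind to the left of the stand; leave alone. Origin: underside

How it is judged:
At the end, for the whole second after the job is handed in: The long cover is at rest on the rim, both pins in their holes: its origin under 2 mm above the rim face, within 4 mm (up the slope) and 10 mm (along it) of the nominal centre, round hole at the thick pin's end, parallel to the rim within 2 degrees; the frame is in beyond 4.5 mm (x of cover in the frame of deck between -0.004 and 0.004 m and y of cover in the frame of deck between -0.01 and 0.01 m and z of cover in the frame of deck below 0.002 m and y of round_hole in the frame of deck above 0.045 m and angle between the z axis of cover and the z axis of deck, either way round below 0.035 rad and value of joint frame above 0.0045 m and linear speed of cover below 0.01 m/s); the robot touches nothing.
It fails at once if the gripper or arm pushes the sealing frame directly (contact force between frame and the fingers above 2 N or contact force between frame and the arm above 2 N).
It fails at once if the short plate is moved more than 30 mm (distance of short_plate from where it was at the start of the episode above 0.03 m).
It fails at once if the tape or the mug is moved more than 30 mm (distance of any of tape, mug from where it was at the start of the episode above 0.03 m).
It also fails if it takes over 56 s, if anything falls off the work surface, if the arm or the gripper's body presses on something with over 40 N, if the wrist force passes 120 N, or if a joint passes its speed limit or range.

## Working session

There is one attempt and no reset: what is moved stays moved. The work goes in short steps, Python scripts to look and compute and a tool call to move; the robot and the scene stay as the last step left them, time stands still between calls to the robot, and variables do not carry over. Pictures are saved under pics/ and viewed, and the job is handed in when it is done.

Besides the shell and the picture viewer there is one more tool, called after "Request:" as name(argument=value, ...) on one line, values as JSON. servo_tool: Moves the arm, as the interface text tells. Its arguments: {"type":"object","properties":{"deltas":{"type":"array","items":{"type":"array","items":{"type":"array","items":{"type":"number"}}}},"squeeze":{"type":"number"}},"required":["deltas"]}

```bash
ls; mkdir -p pics; cat > h.py <<'E'
from rig import r
import numpy as np, cv2
from scipy.spatial.transform import Rotation as R
def snap(n,f):
    p,d=r.grab_frame(n); cv2.imwrite(f'pics/{f}.png',p[:,:,::-1]); np.save(f'pics/{f}.npy',d); return p,d
def cloud(n,d):
    c=r.get_calibration(n); v,u=np.mgrid[0:400,0:640]
    P=np.stack([(u-c['cx'])/c['fx']*d,(v-c['cy'])/c['fy']*d,d],-1)
    W=P@np.array(c['rotation']).T+np.array(c['position']); W[d==0]=np.nan; return W
E
python3 - <<'E'
from h import *
print(r.observe())
for n in('top','side'):
    c=r.get_calibration(n);print(n,c)
    snap(n,n+'0')
    for t in('cover','short_plate','deck','frame','tape','mug','grip_top','round_hole','slot'):
        print(t,[(np.round(x['box']).tolist(),round(x['p'],2)) for x in r.recognise(n,t)[:3]])
E
```

```text
pics
{'t': 0.0, 'joints': array([ 1.11499216e+00,  4.23852311e-01,  1.63069960e+00, -2.00197311e-05,
        1.08861464e+00, -1.89746771e-02]), 'joint_velocities': array([-0.00031178,  0.00067025, -0.00065566, -0.00052785,  0.00026849,
       -0.00175761]), 'tau': array([ 5.27619904e-04, -5.57378197e+01, -2.81746799e+01,  1.51263735e-04,
        7.11624758e-03, -8.39246241e-06]), 'tool_pos': array([0.26413976, 0.56582565, 0.23053477]), 'tool_rot': array([-3.14001870e+00, -1.21429940e-05,  2.70477246e+00]), 'ft_force': array([-0.28377774,  0.57387298,  0.61453291]), 'torque': array([ 0.0258292 , -0.03370873, -0.01667627]), 'finger_gap': 1.0002363518718445}
top {'fx': 361.0142247831507, 'fy': 361.0142247831507, 'cx': 320.47994824062164, 'cy': 201.1090801956651, 'position': array([0.33523738, 0.00196076, 0.9924286 ]), 'rotation': array([-2.95055153,  0.01367315, -1.57862085])}
cover [([446.0, 224.0, 51.0, 64.0], 0.66)]
short_plate [([220.0, 227.0, 51.0, 53.0], 0.6)]
deck [([308.0, 201.0, 58.0, 79.0], 0.86)]
frame [([312.0, 203.0, 33.0, 35.0], 0.87)]
tape [([412.0, 158.0, 38.0, 36.0], 0.
[... 209 characters left out ...]
9, 'fy': 461.8655931604719, 'cx': 320.80750179817596, 'cy': 201.3760205189601, 'position': array([ 0.31311118, -1.32013525,  0.61433823]), 'rotation': array([-1.96002288,  0.01067849, -0.14460781])}
cover [([324.0, 271.0, 74.0, 33.0], 0.77)]
short_plate [([295.0, 183.0, 24.0, 20.0], 0.64)]
deck [([326.0, 202.0, 60.0, 35.0], 0.65)]
frame [([324.0, 194.0, 32.0, 22.0], 0.77), ([389.0, 248.0, 36.0, 33.0], 0.27)]
tape [([387.0, 248.0, 31.0, 33.0], 0.7), ([325.0, 200.0, 61.0, 39.0], 0.23)]
mug [([350.0, 177.0, 28.0, 23.0], 0.62), ([326.0, 200.0, 60.0, 39.0], 0.44)]
grip_top [([324.0, 273.0, 74.0, 31.0], 0.6)]
round_hole [([325.0, 274.0, 76.0, 34.0], 0.92)]
slot [([326.0, 272.0, 74.0, 34.0], 0.92)]
```

```bash
sed -i "s/np.array(c\['rotation'\]).T/R.from_euler('xyz',c['rotation']).as_matrix().T/" h.py
python3 - <<'E'
import cv2
a=cv2.imread('pics/top0.png'); cv2.imwrite('pics/top0c.png',cv2.resize(a[120:280,180:500],None,fx=2.5,fy=2.5,interpolation=cv2.INTER_CUBIC))
a=cv2.imread('pics/side0.png'); cv2.imwrite('pics/side0c.png',cv2.resize(a[140:320,220:460],None,fx=3.2,fy=3.2,interpolation=cv2.INTER_CUBIC))
E
```

```text
(no output)
```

View pics/top0c.png

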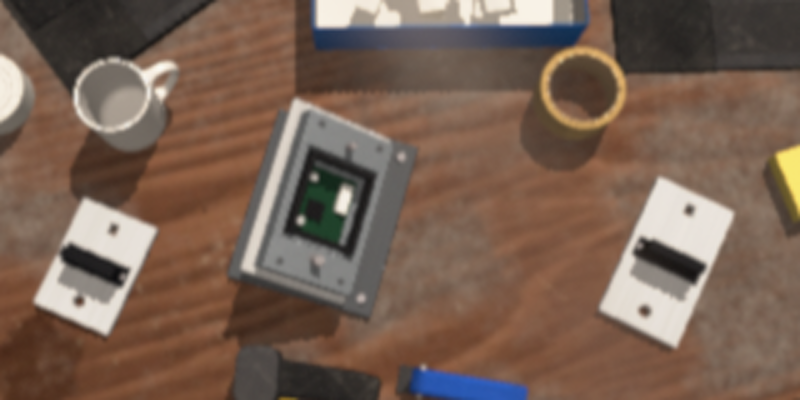

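View pics/side0c.png

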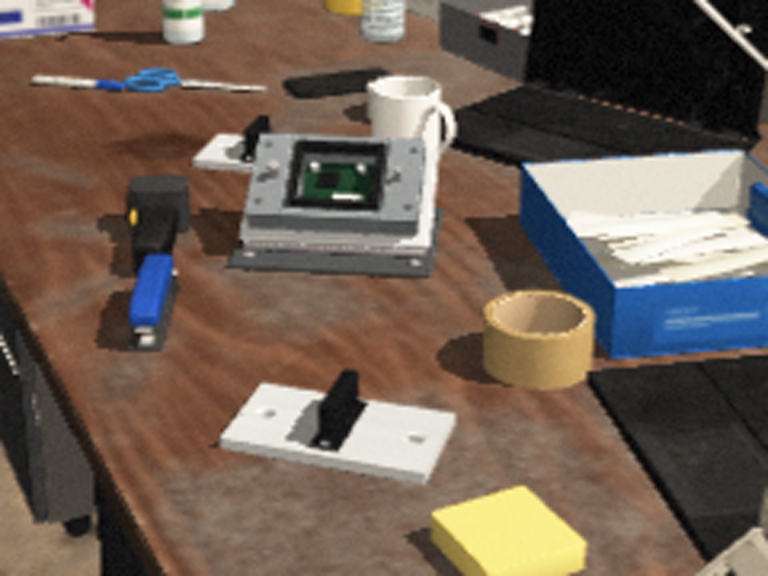

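Top crop: stand in the middle (pins near crop (350,150) thin and (318,265) thick, towards the robot); long cover right with round hole (645,310) and slot (690,210); short plate left. The side view agrees. Next I measure.

```bash
python3 - <<'E'
from h import *
d=np.load('pics/top0.npy'); W=cloud('top',d); img=cv2.imread('pics/top0.png')
# cover plate: bright pixels in box
v,u=np.mgrid[0:400,0:640]
for nm,(u0,u1,v0,v1) in dict(cover=(412,480,185,265),short=(190,248,195,260)).items():
    box=(u>u0)&(u<u1)&(v>v0)&(v<v1)
    z=W[...,2]
    print(nm,'table z',np.nanmedian(z[box&(z<.004)]))
    m=box&(z>.006)&(z<.016)&(img.min(-1)>120); print(m.sum(), np.nanmedian(z[m]))
    # full plate: bright or rib, convex hull
    cs=np.argwhere(m)[:,::-1].astype(np.float32)
    rct=cv2.minAreaRect(W[m][:,:2].astype(np.float32)); print('minrect',rct)
    hull=cv2.convexHull(W[m][:,:2].astype(np.float32))
    rib=box&(z>.035)&(z<.06); print('rib n',rib.sum(),W[rib].mean(0), np.nanmax(z[box]))
    print(' rib rect',cv2.minAreaRect(W[rib][:,:2].astype(np.float32)))
    dark=box&(img.max(-1)<110)&(z<.016)
# housing plane
box=(u>270)&(u<350)&(v>155)&(v<250)
z=W[...,2]
m=box&(z>.05)&(z<.13)
P=W[m]
rng=np.random.default_rng(0);best=None
for _ in range(500):
    a=P[rng.choice(len(P),3,False)];n=np.cross(a[1]-a[0],a[2]-a[0])
    if np.linalg.norm(n)<1e-6: continue
    n/=np.linalg.norm(n); n*=np.sign(n[2]); e=(P-a[0])@n
    if n[2]<.75 or n[2]>.95: continue
    k=(abs(e)<.002)
    if best is None or k.sum()>best.sum():best=k
Q=P[best];c=Q.mean(0);n=np.linalg.svd(Q-c)[2][2];n*=np.sign(n[2])
print('plane',c,n,np.degrees(np.arccos(n[2])),best.sum(),len(P))
x=np.array([0,0,1])-n*n[2];x/=np.linalg.norm(x);y=np.cross(n,x)
print('x',x,'y',y,'yaw of y',np.degrees(np.arctan2(y[1],y[0])))
mm=np.zeros_like(m);mm[m]=abs((P-c)@n)<.003
cv2.imwrite('pics/mask.png',cv2.resize(mm[120:280,260:400].astype(np.uint8)*255,None,fx=4,fy=4))
q=np.stack([(Q-c)@x,(Q-c)@y],1).astype(np.float32)
rct=cv2.minAreaRect(q);print('rect in plane',rct)
o=c+x*rct[0][0]+y*rct[0][1];print('centre',o)
E
```

```text
cover table z -0.00010117903656825522
1658 0.00990077113264587
minrect ((0.45842182636260986, -0.3288211226463318), (0.09146890044212341, 0.16486723721027374), 62.63372039794922)
rib n 143 [ 0.45729111 -0.32781914  0.04315451] 0.04704519625946857
 rib rect ((0.4582391083240509, -0.3282293379306793), (0.06292662024497986, 0.014887644909322262), 62.5055046081543)
short table z 0.00024111086460937292
1196 0.010241714355829878
minrect ((0.45864441990852356, 0.29626938700675964), (0.09154807776212692, 0.12582927942276), 66.5255355834961)
rib n 127 [0.45775518 0.29405944 0.0435057 ] 0.04830914565407607
 rib rect ((0.4581334888935089, 0.2952742278575897), (0.0639939233660698, 0.013782817870378494), 66.6834945678711)
plane [0.51399458 0.03831167 0.07826811] [-0.13735517 -0.47629649  0.86849019] 29.716338764857234 1025 2852
x [0.24064976 0.83448362 0.49570635] y [-9.60844029e-01  2.77089789e-01  1.38777878e-17] yaw of y 163.9134092605551
rect in plane ((-0.003330245614051819, 0.0003085210919380188), (0.16992005705833435, 0.10434489697217941), 89.4296646118164)
centre [0.51289672 0.03561813 0.07661729]
```

View pics/mask.png

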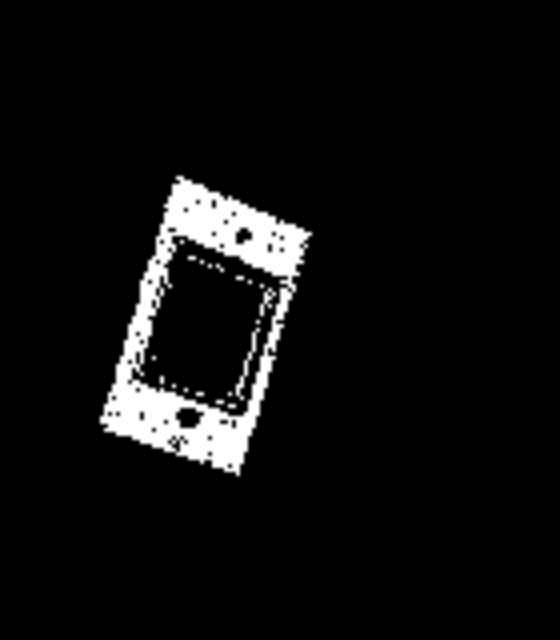

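```bash
python3 - <<'E'
from h import *
v,u=np.mgrid[0:400,0:640]
o=np.array([.5129,.0356,.0766])
yw=np.radians(163.4);dy=np.array([np.cos(yw),np.sin(yw),0]);t=np.radians(30)
h=np.array([np.cos(yw-np.pi/2),np.sin(yw-np.pi/2),0]);dx=h*np.cos(t)+np.array([0,0,np.sin(t)]);dz=np.cross(dx,dy)
print(dx,dy,dz)
for n in('top','side'):
    W=cloud(n,np.load(f'pics/{n}0.npy'));L=(W-o)@np.stack([dx,dy,dz],1)
    reg=(abs(L[...,0])<.07)&(abs(L[...,1])<.11)
    rim=reg&(abs(L[...,2])<.006)&((abs(L[...,1])>.05)|(abs(L[...,0])>.044))&(abs(L[...,1])<.084)&(abs(L[...,0])<.05)
    A=np.c_[L[rim][:,:2],np.ones(rim.sum())];co=np.linalg.lstsq(A,L[rim][:,2],rcond=None)[0];print(n,'rim fit',rim.sum(),co)
    top=reg&(abs(L[...,2])<.005)
    q=L[top][:,:2].astype(np.float32);print(' rect',cv2.minAreaRect(q), 'pct', np.percentile(q,[.5,99.5],axis=0))
    deck=(abs(L[...,0])<.09)&(abs(L[...,1])<.12)&(abs(L[...,2]+.026)<.004)
    if deck.sum()>20: print(' deck',deck.sum(),np.percentile(L[deck][:,:2],[.5,99.5],axis=0))
    for s in(1,-1):
        m=reg&(L[...,2]>.007)&(L[...,2]<.02)&(abs(L[...,0])<.02)&(abs(L[...,1]-s*.062)<.015)
        print(' pin',s,m.sum(),L[m].mean(0),np.round(L[m]*1000,1).tolist()[:30])
E
```

```text
[0.24741338 0.82993169 0.5       ] [-0.95832257  0.28568837  0.        ] [-0.14284418 -0.47916129  0.8660254 ]
top rim fit 1039 [-2.27118130e-04  5.02223237e-04 -7.51888732e-05]
 rect ((-0.00010174140334129333, -2.0012259483337402e-05), (0.1698765903711319, 0.10500232875347137), 89.98881530761719) pct [[-0.05213698 -0.084068  ]
 [ 0.05186239  0.08460584]]
 deck 786 [[-0.08988658 -0.09636333]
 [ 0.06211013  0.0935518 ]]
 pin 1 21 [7.63433009e-05 6.18334597e-02 1.22542332e-02] [[2.5, 57.4, 8.4], [0.6, 56.8, 10.0], [-0.2, 56.4, 14.0], [4.1, 60.6, 7.6], [3.0, 60.2, 11.1], [1.6, 59.6, 13.8], [-1.5, 58.7, 12.9], [-3.9, 57.9, 13.5], [4.1, 63.2, 9.4], [3.1, 62.8, 13.0], [-0.2, 61.8, 11.7], [-1.8, 61.2, 13.8], [-5.1, 60.2, 12.6], [3.5, 65.6, 9.8], [3.6, 65.5, 15.7], [-0.5, 64.3, 12.8], [-2.4, 63.6, 14.4], [-6.1, 62.5, 12.2], [1.5, 67.5, 13.0], [-0.1, 67.0, 15.2], [-4.1, 65.8, 12.5]]
 pin -1 9 [ 0.00027779 -0.06197005  0.01277033] [[2.7, -64.5, 12.0], [0.4, -65.3, 12.9], [2.7, -61.6, 13.6], [-0.8, -63.1, 12.0], [-1.8, -63.1, 15.8], [2.8, -59.1, 9.7], [1.1, -59.5, 12.1], [-0.6, -60.0, 14.2], [-4.1, -61.5, 12.6]]
side rim fit 513 [ 0.00149136 -0.00025655 -0.0008843 ]
 rect ((-0.0012660026550292969, -0.0036018043756484985), (0.11031594127416611, 0.170170858502388), 0.10825090855360031) pct [[-0.054544   -0.08826793]
 [ 0.0523733   0.0803438 ]]
 deck 471 [[-0.08964266 -0.09958006]
 [ 0.05692756  0.08895449]]
 pin 1 12 [-0.00115807  0.05795434  0.0112981 ] [[3.2, 61.5, 13.7], [6.6, 59.2, 9.7], [5.1, 55.6, 11.7], [1.3, 61.6, 11.0], [0.4, 58.1, 12.3], [-2.8, 53.9, 16.6], [-3.2, 60.9, 11.5], [-5.3, 57.0, 14.3], [-3.0, 54.4, 11.7], [-4.3, 61.1, 7.8], [-4.1, 57.9, 7.8], [-7.8, 54.2, 7.5]]
 pin -1 6 [-0.00151687 -0.06517747  0.0129117 ] [[3.3, -63.1, 11.8], [-0.5, -66.8, 16.8], [-3.6, -63.9, 15.4], [-0.6, -66.6, 11.9], [-2.5, -63.5, 9.0], [-5.1, -67.1, 12.5]]
```

```bash
cat >> h.py <<'E'
def Rt(): return R.from_euler('xyz',r.observe()['tool_rot'])
def delta(p,Rm):
    s=r.observe();a=R.from_euler('xyz',s['tool_rot'])
    dp=a.inv().apply(np.array(p)-s['tool_pos'])*1000
    rv=(a.inv()*R.from_matrix(Rm)).as_rotvec(degrees=True)
    print('t',round(s['t'],2),'pos',np.round(s['tool_pos'],4),'F',np.round(s['ft_force'],1),'gap',round(s['finger_gap']*85.4,1),'delta',np.round(dp,1),np.round(rv,2))
def frame(yawy,tilt):
    """tool rotation with x along plate x, y along -plate y, z along -n"""
    yw=np.radians(yawy);t=np.radians(tilt);dy=np.array([np.cos(yw),np.sin(yw),0])
    h=np.array([np.cos(yw-np.pi/2),np.sin(yw-np.pi/2),0]);dx=h*np.cos(t)+np.array([0,0,np.sin(t)])
    return np.stack([dx,-dy,-np.cross(dx,dy)],1)
E
python3 -c "
from h import *
delta([.4584,-.3285,.2],frame(152.6,0))"
```

```text
t 1.0 pos [0.2644 0.5663 0.2313] F [ 0.3 -0.3 -0.4] gap 85.3 delta [-554.4 -728.7   31.3] [ 0.   -0.   92.37]
```

Request:
servo_tool(deltas=[[[85, -554, -729, 30, 0, 0, 92.4], [85, -554, -729, 30, 0, 0, 92.4], [85, -554, -729, 30, 0, 0, 92.4], [85, -554, -729, 30, 0, 0, 92.4], [85, -554, -729, 30, 0, 0, 92.4]]])

```text
t: 1.62
tool_pos: [0.3306, 0.2594, 0.2213]
tool_rot: [3.141, -0.0, 1.762]
ft_force: [1.1, 0.5, 0.6]
finger_gap: 0.997
```

```bash
python3 -c "
from h import *
delta([.4584,-.3285,.2],frame(152.6,0))"
```

```text
t 1.62 pos [0.3306 0.2594 0.2213] F [1.1 0.5 0.6] gap 85.2 delta [-601.4   13.8   21.1] [ 5.000e-02 -3.000e-02  3.834e+01]
```

Request:
servo_tool(deltas=[[[85, -601, 14, 0, 0, 0, 38.3], [85, -601, 14, 0, 0, 0, 38.3], [85, -601, 14, 0, 0, 0, 38.3], [85, -601, 14, 0, 0, 0, 38.3], [85, -601, 14, 0, 0, 0, 38.3]]])

```text
t: 2.25
tool_pos: [0.3989, -0.046, 0.2216]
tool_rot: [3.14, -0.001, 1.097]
ft_force: [0.3, 0.2, -0.4]
finger_gap: 0.994
```

```bash
python3 -c "
from h import *
delta([.4584,-.3285,.12],frame(152.6,0))"
```

```text
t 2.25 pos [ 0.3989 -0.046   0.2216] F [ 0.3  0.2 -0.4] gap 84.9 delta [-224.4  181.5  101.7] [ 0.08 -0.04  0.28]
```

Request:
servo_tool(deltas=[[[85, -224, 181, 40, 0, 0, 0.3], [85, -224, 181, 80, 0, 0, 0.3], [85, -224, 181, 100, 0, 0, 0.3], [60, -224, 181, 100, 0, 0, 0.3], [50, -224, 181, 100, 0, 0, 0.3]]])

```text
t: 2.88
tool_pos: [0.4581, -0.328, 0.1202]
tool_rot: [3.141, 0.0, 1.093]
ft_force: [1.0, 1.6, -0.1]
finger_gap: 0.599
```

```bash
python3 -c "
from h import *
delta([.4584,-.3285,.0135],frame(152.6,0))
for n in ('top','side'): 
  p,d=snap(n,n+'1')
a=cv2.imread('pics/top1.png')[160:290,380:520];b=cv2.imread('pics/side1.png')[200:330,250:390]
cv2.imwrite('pics/v1.png',cv2.resize(np.hstack([a,b]),None,fx=2.8,fy=2.8,interpolation=cv2.INTER_CUBIC))
"
```

```text
t 2.88 pos [ 0.4581 -0.328   0.1202] F [ 1.   1.6 -0.1] gap 51.2 delta [ -0.3   0.4 106.7] [0.03 0.   0.02]
```

View pics/v1.png

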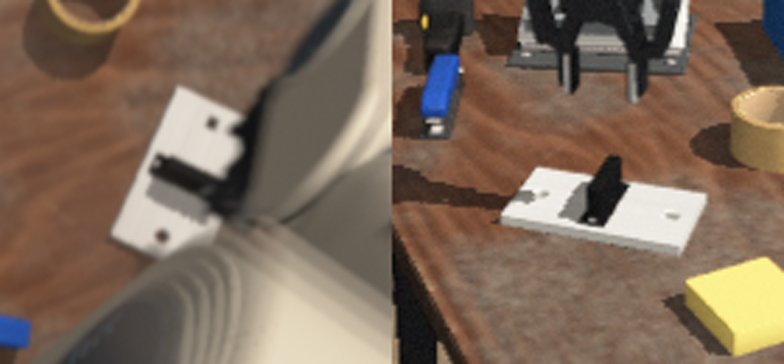

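The gripper stands above the rib, jaws across it; the difference in the side view is parallax. I'll descend and grip.

Request:
servo_tool(deltas=[[[50, 0, 0, 50, 0, 0, 0], [50, 0, 0, 85, 0, 0, 0], [45, 0, 0, 106, 0, 0, 0], [30, 0, 0, 106, 0, 0, 0], [20, 0, 0, 106, 0, 0, 0]]], squeeze=80)

```text
t: 3.6
tool_pos: [0.4586, -0.3259, 0.0161]
tool_rot: [3.14, 0.0, 1.094]
ft_force: [0.3, -0.6, 0.8]
finger_gap: 0.234
```

Request:
servo_tool(deltas=[[[5, 0, 0, 0, 0, 0, 0], [5, 0, 0, 0, 0, 0, 0], [5, 0, 0, 0, 0, 0, 0], [5, 0, 0, 0, 0, 0, 0]]])

```text
t: 4.1
tool_pos: [0.4588, -0.3262, 0.0166]
tool_rot: [3.139, 0.0, 1.094]
ft_force: [-0.2, 1.6, 8.2]
finger_gap: 0.151
```

```bash
python3 -c "
from h import *
delta([.4584,-.3285,.0135],frame(152.6,0))
for n in ('top','side'): 
  p,d=snap(n,n+'2')
a=cv2.imread('pics/top2.png')[160:290,380:520];b=cv2.imread('pics/side2.png')[200:330,250:390]
cv2.imwrite('pics/v2.png',cv2.resize(np.hstack([a,b]),None,fx=2.8,fy=2.8,interpolation=cv2.INTER_CUBIC))
"
```

```text
t 4.1 pos [ 0.4588 -0.3262  0.0166] F [-0.2  1.6  8.2] gap 12.9 delta [-2.3  0.7  3.1] [0.14 0.01 0.06]
```

View pics/v2.png

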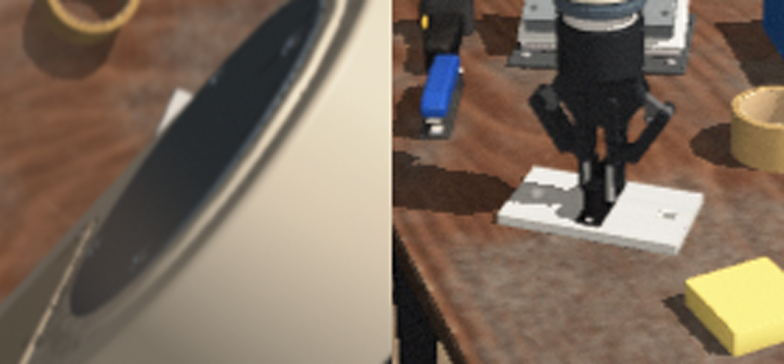

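Request:
servo_tool(deltas=[[[5, 0, 0, -20, 0, 0, 0], [5, 0, 0, -60, 0, 0, 0], [5, 0, 0, -110, 0, 0, 0], [5, 0, 0, -150, 0, 0, 0], [5, 0, 0, -150, 0, 0, 0]]])

```text
t: 4.82
tool_pos: [0.4597, -0.3271, 0.1696]
tool_rot: [3.134, 0.001, 1.094]
ft_force: [0.3, -0.5, -2.7]
finger_gap: 0.144
```

```bash
cat >> h.py <<'E'
O=np.array([.5129,.0356,.0766]);F=frame(163.4,30)
def over(h,ex=0,ey=0,ax=.0023,ay=0): return O-F[:,2]*(h+.0166)+F[:,0]*(ax+ex)-F[:,1]*(ay+ey)
E
python3 -c "
from h import *
snap('side','side3')
a=cv2.imread('pics/side3.png')[100:330,200:440]
cv2.imwrite('pics/v3.png',cv2.resize(a,None,fx=2.5,fy=2.5,interpolation=cv2.INTER_CUBIC))
delta(over(.07),F)
p=over(.07);print(p)"
```

```text
t 4.88 pos [ 0.4584 -0.3262  0.1672] F [-0.4 -0.1 -3.1] gap 12.8 delta [ 305.8 -110.1   13.9] [  3.02  29.97 -10.45]
[ 0.50109874 -0.00398652  0.1527478 ]
```

View pics/v3.png

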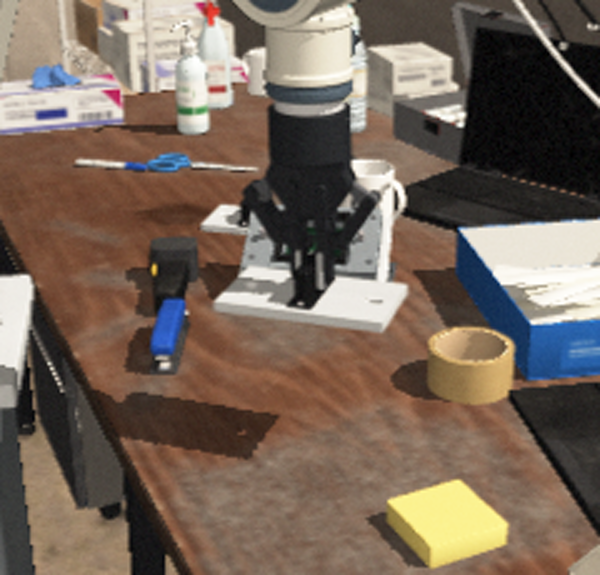

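The cover is held, level, at the grip rib. Carry it over the stand and tilt.

Request:
servo_tool(deltas=[[[5, 60, -22, -20, 1, 10, -3.5], [5, 120, -44, -30, 2, 20, -7], [5, 180, -66, -20, 3, 30, -10.4], [5, 240, -88, 0, 3, 30, -10.4], [5, 275, -100, -10, 3, 30, -10.4]]])

```text
t: 5.5
tool_pos: [0.4928, -0.0334, 0.1721]
tool_rot: [-3.129, -0.526, 1.273]
ft_force: [1.0, 0.2, -2.3]
finger_gap: 0.152
```

```bash
python3 -c "
from h import *
delta(over(.07),F)"
```

```text
t 5.5 pos [ 0.4928 -0.0334  0.1721] F [ 1.   0.2 -2.3] gap 13.0 delta [16.7 -0.3 32.1] [-0.47 -0.11 -0.38]
```

Request:
servo_tool(deltas=[[[5, 17, 0, 15, -0.5, 0, -0.4], [5, 17, 0, 30, -0.5, 0, -0.4], [5, 17, 0, 30, -0.5, 0, -0.4]]])

```text
t: 5.88
tool_pos: [0.5026, -0.0068, 0.1559]
tool_rot: [3.137, -0.525, 1.285]
ft_force: [0.1, -0.4, -2.6]
finger_gap: 0.147
```

```bash
cat > look.py <<'E'
from h import *
import sys
k=sys.argv[1]
delta(over(.07),F)
s=r.observe();T=R.from_euler('xyz',s['tool_rot']).as_matrix();tp=s['tool_pos']
ims=[]
for n,(u0,u1,v0,v1) in dict(top=(250,390,140,270),side=(260,400,110,240)).items():
    p,d=snap(n,n+k); W=cloud(n,d); L=(W-O)@np.c_[F[:,0],-F[:,1],-F[:,2]]
    Pt=(W-tp)@np.c_[T[:,0],-T[:,1],-T[:,2]]  # relative to the tool in plate-like axes
    up=(abs(Pt[...,2]+.0066)<.004)&(abs(Pt[...,0])<.06)&(abs(Pt[...,1])<.1)
    q=Pt[up]
    if len(q)>50:
        co=np.linalg.lstsq(np.c_[q[:,:2],np.ones(len(q))],q[:,2],rcond=None)[0]
        print(n,'plate top in tool: fit',len(q),np.round(co,4),'rect',cv2.minAreaRect(q[:,:2].astype(np.float32)),np.round(np.percentile(q[:,:2],[.5,99.5],axis=0)*1000,1).tolist())
    ims.append(cv2.resize(p[v0:v1,u0:u1,::-1],None,fx=2.8,fy=2.8,interpolation=cv2.INTER_CUBIC))
cv2.imwrite(f'pics/l{k}.png',np.hstack(ims))
E
python3 look.py 4
```

```text
t 5.88 pos [ 0.5026 -0.0068  0.1559] F [ 0.1 -0.4 -2.6] gap 12.6 delta [ 0.4 -2.2  3.8] [ 0.15 -0.08  0.19]
top plate top in tool: fit 1579 [ 0.0009 -0.0001 -0.0066] rect ((-0.0023959018290042877, 0.0016603022813796997), (0.09206939488649368, 0.16508391499519348), 0.1468413770198822) [[-45.9, -79.1], [42.8, 83.7]]
side plate top in tool: fit 946 [-0.0036 -0.0032 -0.0068] rect ((-0.0029759481549263, -0.001656942069530487), (0.09488840401172638, 0.1640583723783493), 0.0011861242819577456) [[-48.9, -83.2], [43.2, 79.5]]
```

View pics/l4.png

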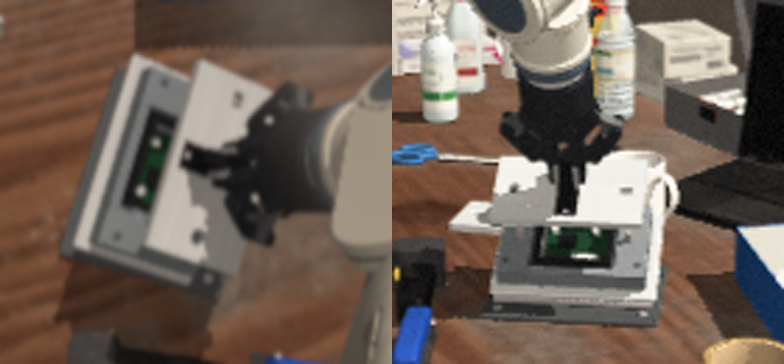

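Both views show the cover held flat and parallel over the housing. The plate is centred in the jaws, so the top camera reads about 1.7 mm too far in deck y and the side camera about as much the other way. I correct for that and go to 22 mm above the rim.

```bash
python3 -c "
from h import *
delta(over(.022,ey=-.0017),F)"
```

```text
t 5.97 pos [ 0.5035 -0.0077  0.1569] F [ 1.3 -0.3 -1.4] gap 12.6 delta [ 0.3 -1.9 53. ] [ 0.3  -0.09  0.18]
```

```bash
cat >> h.py <<'E'
def avg(n=8):
    ps=[];rs=[];f=[]
    for i in range(n):
        r.grab_frame('top');s=r.observe();ps.append(s['tool_pos']);rs.append(s['tool_rot']);f.append(s['ft_force'])
    return np.array(ps),R.from_euler('xyz',rs),np.array(f)
def adelta(p,Rm,n=8):
    ps,rs,f=avg(n);m=ps.mean(0);a=rs.mean()
    dp=a.inv().apply(np.array(p)-m)*1000
    rv=(a.inv()*R.from_matrix(Rm)).as_rotvec(degrees=True)
    L=(m-O)@np.c_[F[:,0],-F[:,1],-F[:,2]]*1000
    print('t',round(r.observe()['t'],2),'sd',np.round(ps.std(0)*1000,2),'cover in deck(mm)',np.round(L-[2.3,0,16.6],2),'F deck',np.round(f.mean(0)@np.c_[F[:,0],-F[:,1],-F[:,2]],1),'delta',np.round(dp,2),np.round(rv,2))
E
python3 -c "
from h import *
adelta(over(.022,ey=-.0017),F)"
```

```text
t 6.38 sd [0.08 0.22 0.2 ] cover in deck(mm) [ 0.1  -3.82 75.67] F deck [-0.8 -0.2 -2.1] delta [-0.19 -2.48 53.66] [ 0.39 -0.1   0.22]
```

```bash
python3 look.py 5; python3 -c "
from h import *
adelta(over(.022,ey=-.0017),F,4)"
```

```text
t 6.38 pos [ 0.5039 -0.0073  0.1578] F [-0.2  0.1 -2.1] gap 12.8 delta [-0.5 -3.7  5.6] [ 0.39 -0.1   0.25]
top plate top in tool: fit 1581 [ 0.0006  0.0013 -0.0065] rect ((-0.002153262495994568, 0.0018793419003486633), (0.09137145429849625, 0.16440166532993317), 0.24372634291648865) [[-45.9, -79.3], [42.8, 83.8]]
side plate top in tool: fit 909 [-0.0015  0.0007 -0.0074] rect ((-0.0018350034952163696, -0.001435205340385437), (0.16402333974838257, 0.09577988088130951), 89.45433807373047) [[-49.4, -82.3], [42.7, 80.1]]
t 6.67 sd [0.02 0.05 0.02] cover in deck(mm) [ 0.65 -3.53 75.38] F deck [-1.3 -0.1 -1.9] delta [-0.74 -2.17 53.37] [ 0.36 -0.11  0.27]
```

Request:
servo_tool(deltas=[[[5, -0.5, -2, 20, 0.3, -0.1, 0.2], [5, -0.5, -2, 40, 0.3, -0.1, 0.2], [5, -0.5, -2, 53, 0.3, -0.1, 0.2], [5, -0.5, -2, 53, 0.3, -0.1, 0.2], [5, -0.5, -2, 53, 0.3, -0.1, 0.2]]])

```text
t: 7.3
tool_pos: [0.5098, 0.0186, 0.1115]
tool_rot: [3.14, -0.524, 1.283]
ft_force: [-0.1, 0.1, -2.7]
finger_gap: 0.148
```

```bash
python3 -c "
from h import *
adelta(over(.022,ey=-.0018),F,6)";  python3 look.py 6
```

```text
t 7.6 sd [0.05 0.06 0.08] cover in deck(mm) [ 0.29 -2.2  22.71] F deck [-0.9  0.4 -1.8] delta [-0.29 -0.4   0.71] [ 0.1  -0.01  0.08]
t 7.6 pos [0.5099 0.0183 0.1119] F [ 0.1 -0.5 -2. ] gap 12.6 delta [ -0.2  -2.  -47.3] [ 0.1  -0.01  0.07]
top plate top in tool: fit 1399 [-0.002   0.0015 -0.0065] rect ((-0.0023590996861457825, 0.001840747892856598), (0.09227333962917328, 0.16475948691368103), 0.1144641786813736) [[-46.1, -79.4], [42.7, 84.0]]
side plate top in tool: fit 843 [-0.0006 -0.0021 -0.0073] rect ((-0.0031526125967502594, -0.0010667964816093445), (0.09264029562473297, 0.16449114680290222), 0.06784547865390778) [[-48.3, -82.6], [41.6, 80.6]]
```

View pics/l6.png

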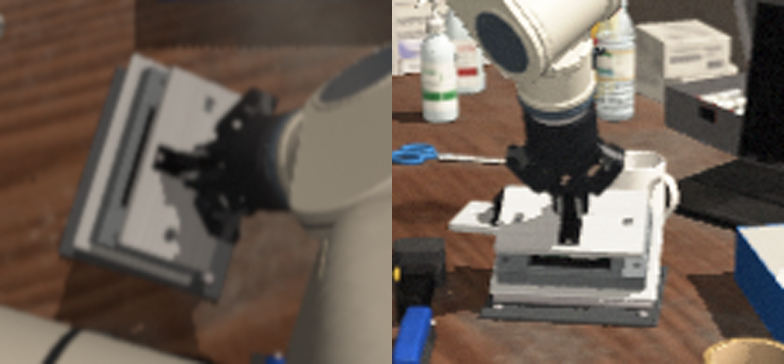

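Cover parallel and aligned over the housing. Lower it past the pin tips and watch the force.

Request:
servo_tool(deltas=[[[5, -0.3, -0.3, 3, 0.1, 0, 0], [5, -0.3, -0.3, 6, 0.1, 0, 0], [5, -0.3, -0.3, 8, 0.1, 0, 0], [5, -0.3, -0.3, 10, 0.1, 0, 0], [5, -0.3, -0.3, 11, 0.1, 0, 0]]])

```text
t: 8.32
tool_pos: [0.5109, 0.0237, 0.1017]
tool_rot: [-3.141, -0.524, 1.282]
ft_force: [-0.2, -0.6, -1.7]
finger_gap: 0.149
```

```bash
python3 -c "
from h import *
adelta(over(.008,ey=-.0018),F,4)"
```

```text
t 8.53 sd [0.03 0.04 0.08] cover in deck(mm) [-0.06 -1.5  11.2 ] F deck [-1.4  0.4 -2.1] delta [0.06 0.3  3.2 ] [-0.05 -0.01  0.07]
```

11.2 mm above the rim without any force, so both pins have entered. Continue.

Request:
servo_tool(deltas=[[[5, 0, 0, 1.5, 0, 0, 0], [5, 0, 0, 3, 0, 0, 0], [5, 0, 0, 4, 0, 0, 0], [5, 0, 0, 4.5, 0, 0, 0], [5, 0, 0, 4.5, 0, 0, 0]]])

```text
t: 9.15
tool_pos: [0.5116, 0.0258, 0.0979]
tool_rot: [-3.141, -0.524, 1.282]
ft_force: [0.3, -0.8, -2.2]
finger_gap: 0.15
```

```bash
python3 -c "
from h import *
adelta(over(.0,ey=-.0018),F,4)"
```

```text
t 9.35 sd [0.01 0.01 0.01] cover in deck(mm) [-0.07 -1.56  6.81] F deck [-1.2  0.1 -2.1] delta [0.07 0.25 6.81] [-0.04 -0.01  0.07]
```

Pins well in, frame next. Press slowly.

Request:
servo_tool(deltas=[[[5, 0, 0, 1, 0, 0, 0], [5, 0, 0, 2, 0, 0, 0], [5, 0, 0, 3, 0, 0, 0], [5, 0, 0, 4, 0, 0, 0], [5, 0, 0, 4.5, 0, 0, 0]]])

```text
t: 9.98
tool_pos: [0.5123, 0.0279, 0.0941]
tool_rot: [3.141, -0.524, 1.282]
ft_force: [-2.2, -2.6, 4.2]
finger_gap: 0.146
```

```bash
python3 -c "
from h import *
adelta(over(.0,ey=-.0018),F,3)"
```

```text
t 10.12 sd [0.02 0.01 0.01] cover in deck(mm) [-0.06 -1.63  2.29] F deck [-1.   1.   4.3] delta [0.06 0.18 2.29] [-0.04 -0.01  0.07]
```

Request:
servo_tool(deltas=[[[5, 0, 0, 0.5, 0, 0, 0], [5, 0, 0, 1, 0, 0, 0], [5, 0, 0, 1.5, 0, 0, 0], [5, 0, 0, 2, 0, 0, 0], [5, 0, 0, 2.3, 0, 0, 0]]])

```text
t: 10.75
tool_pos: [0.5126, 0.029, 0.0921]
tool_rot: [3.142, -0.524, 1.282]
ft_force: [-1.2, -2.1, 2.5]
finger_gap: 0.146
```

```bash
python3 -c "
from h import *
adelta(over(.0,ey=-.0018),F,3)"
```

```text
t 10.9 sd [0.02 0.   0.02] cover in deck(mm) [-0.06 -1.58 -0.05] F deck [-1.   0.5  4. ] delta [ 0.06  0.22 -0.05] [-0.04 -0.01  0.06]
```

Nominal zero is reached but there is no rise from the rigid rim yet; press on in small steps until one shows.

Request:
servo_tool(deltas=[[[5, 0, 0, 0.4, 0, 0, 0], [5, 0, 0, 0.8, 0, 0, 0], [5, 0, 0, 1.2, 0, 0, 0], [5, 0, 0, 1.2, 0, 0, 0]]])

```text
t: 11.4
tool_pos: [0.5126, 0.0292, 0.0919]
tool_rot: [3.141, -0.524, 1.283]
ft_force: [-7.3, -9.4, 16.7]
finger_gap: 0.15
```

```bash
python3 -c "
from h import *
adelta(over(.0,ey=-.0018),F,3)"
```

```text
t 11.55 sd [0.01 0.02 0.01] cover in deck(mm) [-0.04 -1.61 -0.25] F deck [-1.9  5.2 18.9] delta [ 0.04  0.19 -0.25] [-0.01 -0.02  0.09]
```

Rigid contact at −0.25 mm (19 N). A little more to seat it flat.

Request:
servo_tool(deltas=[[[5, 0, 0, 0.5, 0, 0, 0], [5, 0, 0, 0.8, 0, 0, 0], [5, 0, 0, 0.8, 0, 0, 0]]])

```text
t: 11.92
tool_pos: [0.5127, 0.0292, 0.0918]
tool_rot: [3.14, -0.524, 1.283]
ft_force: [-13.4, -14.5, 26.0]
finger_gap: 0.152
```

```bash
python3 -c "
from h import *
adelta(over(.0,ey=-.0018),F,2); print(r.observe()['torque'])";  python3 look.py 7
```

```text
t 12.03 sd [0.01 0.01 0.01] cover in deck(mm) [-0.02 -1.62 -0.3 ] F deck [-2.4  8.6 30.9] delta [ 0.01  0.18 -0.3 ] [ 0.01 -0.03  0.11]
[-0.31227533  1.20114816  0.57118395]
t 12.03 pos [0.5127 0.0292 0.0919] F [-12.8 -14.4  25.5] gap 12.5 delta [  0.1  -1.6 -70.3] [ 0.01 -0.03  0.11]
top plate top in tool: fit 1297 [-0.001   0.0006 -0.0065] rect ((-0.002011481672525406, 0.0012049749493598938), (0.1627541333436966, 0.09099067747592926), 89.98225402832031) [[-45.5, -79.0], [42.8, 81.3]]
side plate top in tool: fit 840 [-0.007  -0.0021 -0.0072] rect ((-0.004672560840845108, -0.0013911724090576172), (0.1645425260066986, 0.09532809257507324), 88.75533294677734) [[-49.9, -82.3], [42.9, 80.0]]
```

View pics/l7.png

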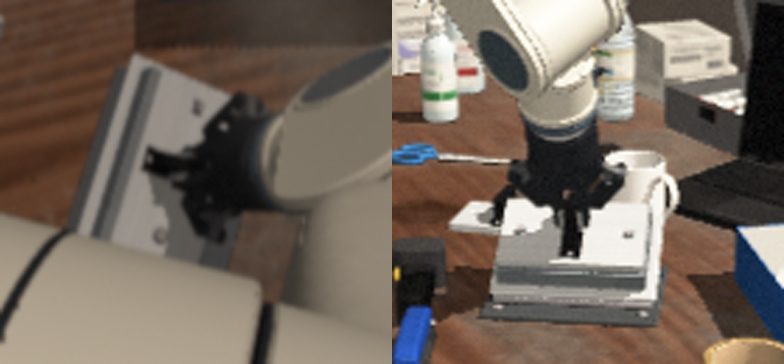

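The cover lies home, with pin tips visible in both holes. Unload, release, and back off along the normal.

Request:
servo_tool(deltas=[[[5, 0, 0, -1.5, 0, 0, 0], [40, 0, 0, -2, 0, 0, 0], [40, 0, 0, -2, 0, 0, 0], [40, 0, 0, -2, 0, 0, 0], [40, 0, 0, -2, 0, 0, 0]]])

```text
t: 12.75
tool_pos: [0.5125, 0.0292, 0.0919]
tool_rot: [-3.141, -0.524, 1.282]
ft_force: [0.2, 0.2, 1.4]
finger_gap: 0.469
```

Request:
servo_tool(deltas=[[[40, 0, 0, -10, 0, 0, 0], [40, 0, 0, -30, 0, 0, 0], [40, 0, 0, -60, 0, 0, 0], [40, 0, 0, -100, 0, 0, 0], [40, 0, 0, -140, 0, 0, 0]]])

```text
t: 13.38
tool_pos: [0.4921, -0.0394, 0.2155]
tool_rot: [3.141, -0.523, 1.282]
ft_force: [0.5, 0.1, 0.4]
finger_gap: 0.465
```

```bash
cat > chk.py <<'E'
from h import *
ims=[]
for n,(u0,u1,v0,v1) in dict(top=(250,390,140,270),side=(260,400,110,240)).items():
    p,d=snap(n,n+'8');W=cloud(n,d);L=(W-O)@np.c_[F[:,0],-F[:,1],-F[:,2]]
    m=(abs(L[...,0])<.05)&(abs(L[...,1])<.09)&(abs(L[...,2]-.010)<.005);q=L[m]
    co=np.linalg.lstsq(np.c_[q[:,:2],np.ones(len(q))],q[:,2],rcond=None)[0]
    print(n,len(q),np.round(co,4),cv2.minAreaRect(q[:,:2].astype(np.float32)),np.median(q[:,2]))
    ims.append(cv2.resize(p[v0:v1,u0:u1,::-1],None,fx=2.8,fy=2.8,interpolation=cv2.INTER_CUBIC))
cv2.imwrite('pics/l8.png',np.hstack(ims)); print(r.observe()['t'],r.observe()['ft_force'],r.observe()['tool_pos'])
E
python3 chk.py
```

```text
top 1856 [-0.0008  0.0013  0.01  ] ((-0.0012113787233829498, 0.0007086843252182007), (0.09330807626247406, 0.16446839272975922), 0.28283944725990295) 0.00993809846459878
side 1006 [-0.0063 -0.0018  0.0091] ((-0.0008359998464584351, -0.0029448121786117554), (0.16367016732692719, 0.09725139290094376), 89.84945678710938) 0.00898386107833854
13.475 [ 0.2614459  -0.52401276 -0.56805215] [ 0.49440191 -0.04094109  0.21776447]
```

View pics/l8.png

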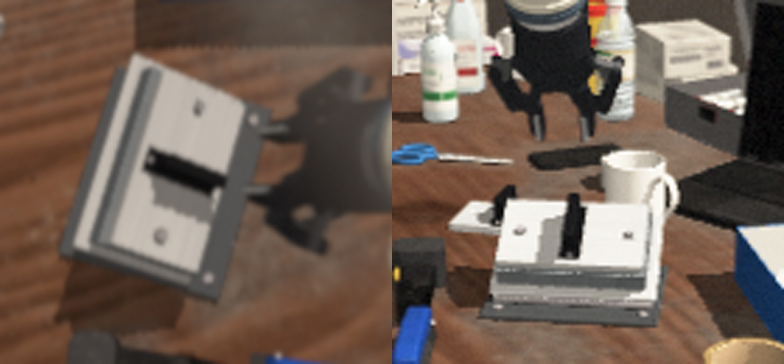

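```bash
python3 -c "
from rig import r
print(r.job_done())"
```

```text
the job is handed in; nothing more can be done
None
```

The long cover is on the housing, pressed fully home and released. I handed the job in at about 13.5 s of the 56 s; no verdict was reported.

- **Fitting:** I gripped the cover by its rib and tilted it 30° over the housing. The pins entered the holes with no contact force. I then pressed the sealing frame in with the cover alone until the rigid rim stopped it, at up to about 31 N. After that I opened the fingers and backed off 140 mm.
- **Last checks:** In the top camera the cover's upper face is 9.9 mm above the rim plane, which is the plate's own 10 mm, and it is parallel within about 0.1°. A pin shows in each hole. Along the deck the cover lies within about 1.2 mm (x) and 0.7 mm (y) of the rim centre as the top camera had measured it.
- **Frame depth:** I did not see it directly. It follows from the cover lying flat on the rim.
- **Disagreements:**
  - The two cameras differ by about 3.5 mm along the deck. I took the gripped rib as the reference, which split the difference.
  - The side camera also read the cover 1 mm lower and tilted 0.4°, within its noise and calibration error.
- **Other objects:** I never approached the short plate, the mug or the tape, but did not measure them again at the end.

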